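# Sort out the swapped canister lids

## Task

After the washing-up the lids of the three storage canisters were put back on the wrong ones and none of them closes. Put each lid on the canister whose shape it fits, fully home so that it sits flush on the rim; the chopping board is free if you need to set a lid down meanwhile. Leave the canisters, the pepper mill, the cup and the spice jar standing where they are.

Things in the scene. Friction and masses are not known exactly. Their poses are not given: they have to be found in the camera images.
- round_lid: Loose wooden lid, 0.11-0.22 kg, round, 109 mm across, 10 mm plate; on the square canister at the start. Origin: centre of the plate's underside, z up; fully home it lies at the rim centre. Handle: bar 46 along x, 16 along y, z 10 to 40. Grey seal 14 deep, tapered, 2.5 play a side in its own mouth, 7 at the tip. On a wrong canister its origin is 14 over the rim.
- square_lid: Loose wooden lid, 0.11-0.22 kg, square, 85 x 85 mm, 10 mm plate; on the oblong canister at the start. Origin: centre of the plate's underside, z up; fully home it lies at the rim centre. Handle: bar 46 along x, 16 along y, z 10 to 40. Grey seal 14 deep, tapered, 2.5 play a side in its own mouth, 7 at the tip; fits at any quarter turn. On a wrong canister its origin is 14 over the rim.
- oblong_lid: Loose wooden lid, 0.11-0.22 kg, oblong, 133 (x) by 61 mm (y), 10 mm plate; on the round canister at the start. Origin: centre of the plate's underside, z up; fully home it lies at the rim centre. Handle: bar 46 along x, 16 along y, z 10 to 40. Grey seal 14 deep, tapered, 2.5 play a side in its own mouth, 7 at the tip; fits either way round. On a wrong canister its origin is 14 over the rim.
- round_canister: Loose, 0.75 to 1 kg, open white stoneware canister with 7 mm walls, origin at the centre of its underside, z up; round, 114 mm outside diameter (mouth 100 mm), rim 100 mm high.
- square_canister: Loose, 0.75 to 1 kg, open white stoneware canister with 7 mm walls, origin at the centre of its underside, z up; square, 90 x 90 mm outside (mouth 76 x 76 mm) with rounded corners, sides along its x and y, rim 115 mm high.
- oblong_canister: Loose, 0.75 to 1 kg, open white stoneware canister with 7 mm walls, origin at the centre of its underside, z up; oblong, 138 mm along x by 66 mm along y outside (mouth 124 x 52 mm) with rounded corners, rim 85 mm high.
- board: Dark wooden chopping board, fixed, lying flat and empty in front of the canisters: 140 mm along its x, 210 mm along its y, 15 mm thick; origin at the centre of its underside. A free spot: a lid laid on it stands level on its seal, its origin 14 mm above the board's top.
- pepper_mill: Bystander, loose: brown turned pepper mill, 58 mm across, 150 mm tall, origin at the centre of its underside.
- cup: Bystander, loose: small cream cup with a handle, 63 x 87 mm, 52 mm tall, origin at the centre of its underside.
- spice_jar: Bystander, loose: glass spice jar with a green cap, 46 mm across, 106 mm tall, origin at the centre of its underside.

How it is judged:
At the end, for the whole second after the job is handed in: Each lid on the canister of its shape: centres within 8 mm, plate underside within 4 mm of rim height, parallel to the rim within 0.06 rad, at rest. Canisters upright, moved under 40 mm; pepper mill, cup and spice jar upright, moved under 30 mm (horizontal distance between round_lid and round_canister below 0.008 m and z of round_lid in the frame of round_canister between 0.096 and 0.104 m and angle between the z axis of round_lid and the z axis of round_canister, either way round below 0.06 rad and linear speed of each of round_lid, round_canister, square_lid, square_canister, oblong_lid, oblong_canister below 0.02 m/s and angular speed of each of round_lid, square_lid, oblong_lid below 0.2 rad/s and distance of each of round_canister, square_canister, oblong_canister from where it was at the start of the episode below 0.04 m and angle between each of round_canister, square_canister, oblong_canister's own z axis and vertical below 0.06 rad and horizontal distance between square_lid and square_canister below 0.008 m and z of square_lid in the frame of square_canister between 0.111 and 0.119 m and angle between the z axis of square_lid and the z axis of square_canister, either way round below 0.06 rad and horizontal distance between oblong_lid and oblong_canister below 0.008 m and z of oblong_lid in the frame of oblong_canister between 0.081 and 0.089 m and angle between the z axis of oblong_lid and the z axis of oblong_canister, either way round below 0.06 rad and distance of each of pepper_mill, cup, spice_jar from where it was at the start of the episode below 0.03 m and angle between each of pepper_mill, cup, spice_jar's own z axis and vertical below 0.1 rad); the robot touches nothing.
It fails at once if a canister is knocked over (angle between any of round_canister, square_canister, oblong_canister's own z axis and vertical above 0.5 rad).
It fails at once if the pepper mill, cup or spice jar is knocked over (angle between any of pepper_mill, cup, spice_jar's own z axis and vertical above 0.5 rad).
It also fails if it takes over 106 s, if anything falls off the work surface, if the arm or the gripper's body presses on something with over 40 N, if the wrist force passes 120 N, or if a joint passes its speed limit or range.

## Robot

A 6-joint arm with a two-finger parallel gripper is mounted at the origin on a cart in front of the work surface, level with it; the furniture and walls round the work are solid. World frame = base frame: x ahead of the robot, y to its left, z up, the work surface at z = 0. Lengths are in m, angles in rad, forces in N, time in s.
With the tool pointing down it reaches from about 0.35 to 0.775 m from the base axis. Payload 5.5 kg.
Tool frame: the origin (TCP) lies at the very end of the fingers, on their centre line; the grasp point (between the pads) lies 19 mm behind it; z points along the fingers, y is the line along which they close (so a half turn about z gives the same grasp; the last joint's range is limited). The gripper opens to 85 mm and grips with 20 to 120 N. Pads are 22 mm wide; open, the fingers measure 114 mm over their backs; the gripper's body (76 mm by 85 mm) begins 54 mm behind the grasp point. The pads swing forward as they close: fully open they stand 13 mm farther back than shut.
Start: joints at [-0.14, 0.313, 0.046, 1.304, 0, 1.431], TCP at [0.575, -0, 0.231] pointing down, gripper open.
Joint ranges: [-2.76, 2.76], [-0.86, 1.69], [-1.03, 1.26], [-2.2, 2.34], [-1.47, 1.5], [-3.14, 3.14]. Speed limits (rad/s): [2.57, 2.57, 3.14, 3.14, 3.14, 3.14].

## Interface

Orientations are given as a unit quaternion [w, x, y, z].
In Python, from workcell import * gives the robot as it stands.
- The arm moves only by the tool move_arm, never from a script. Its arguments are lists of equal length, an entry for each row: "claw": the opening, from 0 (shut) to 1 (fully open); "travel": the shift along the tool's x, y, z in m, a list of three; "spin": the turn about the tool's z in degrees. In form: {"claw": [claw, ...], "travel": [[tx, ty, tz], ...], "spin": [spin, ...]}. A call has 1 to 10 rows; each row shifts and turns the commanded pose from where the row before left it, along the tool's axes as they then stand; what a row does not reach is not made up. A row lasts 1/10 s, in which the tool goes at most 50 mm and 8.59 degrees, less where a joint would pass 70% of its speed; a pose out of reach is approached as far as the arm can. A call is refused whole if a number of a shift passes 0.05 or a number of a turn 8.59, either way. A call with a gripper value outside its range is refused whole. The fingers move at their own pace and stop on an object; the grip force is fixed at half the most. Time passes only in rows, so rows that do not move let the fingers close. It gives the time, the measured TCP pose, the force, the opening and the grip force at its end, in the units of the state.
- state(): the state, without advancing time (a new reading comes with each control period).
- grab_frame(name): name is "scene" or "side" or "wrist"; returns the picture (384x512x3 uint8, red, green, blue); there is no depth.
- camera_info(name): a dict with "fx", "fy", "cx", "cy" (pixels), "rvec" (rotation vector, rad) and "tvec" (3), from world to camera coordinates, as OpenCV has them; the wrist camera has in their place "T_tool_cam" (4x4, takes a point from camera to tool coordinates, whose origin is the TCP and whose axes are the flange's). Camera axes: x right, y down, z forward; pixel columns grow to the right and rows downward; lengths in m; the calibration is good to about 2 mm. A picture is of the moment at which its call begins: read the wrist's pose just before it. camera_info takes no time and is no camera call.
- sign_off(): hands the job in; it is judged then, once.
The state is a dict: "time_s": time; "joint_pos": joint angles; "joint_vel": joint speeds; "joint_efforts": joint torques, N m; "eef_pos": TCP position; "orientation": TCP orientation; "ft_force": force on the tool from outside, world axes, zero at the start; "wrist_torque": the same for the moment, N m; "width": finger opening in m; "gripper_force": force on a finger pad.
Only numpy, scipy, OpenCV 4.12 (cv2) and the standard library are available. Lean on these libraries where they do the work, as an engineer would, in place of code of your own. Each camera call takes 0.05 s, during which the arm holds its last target. There are 200 camera calls.

## Working session

There is one attempt and no reset: what is moved stays moved. The work goes in short steps, Python scripts to look and compute and a tool call to move; the robot and the scene stay as the last step left them, time stands still between calls to the robot, and variables do not carry over. Pictures are saved under pics/ and viewed, at most 15 in all, crops included, and the job is handed in when it is done.

Besides the shell and the picture viewer there is one more tool, called after "Call:" by a JSON object that holds its "fn" and its "kwargs", one argument or row to a line. move_arm: Moves the arm, as the interface text tells. Its arguments: {"type":"object","properties":{"claw":{"type":"array"},"travel":{"type":"array"},"spin":{"type":"array"}},"required":["claw","travel","spin"]}

```bash
mkdir -p pics
cat > h.py <<'E'
from workcell import *
import numpy as np, cv2
from scipy.spatial.transform import Rotation as R
def cam(n):
    c=camera_info(n); K=np.array([[c['fx'],0,c['cx']],[0,c['fy'],c['cy']],[0,0,1.]])
    if 'rvec' in c:
        Rm=cv2.Rodrigues(np.array(c['rvec'],float))[0]; t=np.array(c['tvec'],float).ravel()
    else:
        s=state(); q=s['orientation']; T=np.eye(4); T[:3,:3]=R.from_quat([q[1],q[2],q[3],q[0]]).as_matrix(); T[:3,3]=s['eef_pos']
        W=np.linalg.inv(T@np.array(c['T_tool_cam'])); Rm=W[:3,:3]; t=W[:3,3]
    return K,Rm,t
def px2w(C,u,v,z):
    K,Rm,t=C; d=Rm.T@np.linalg.inv(K)@np.array([u,v,1.]); o=-Rm.T@t
    return o+d*(z-o[2])/d[2]
def w2px(C,P):
    K,Rm,t=C; p=(K@(Rm@np.atleast_2d(P).T+t[:,None])).T; return p[:,:2]/p[:,2:]
def snap(n,f,s=1.5):
    C=cam(n); im=grab_frame(n); cv2.imwrite('pics/'+f+'_raw.png',im[:,:,::-1]); cv2.imwrite('pics/'+f+'.png',cv2.resize(im[:,:,::-1],None,fx=s,fy=s,interpolation=cv2.INTER_CUBIC)); return C
E
python3 - <<'E'
from h import *
s=state();print({k:np.round(v,3) for k,v in s.items()})
for n in ['scene','side','wrist']:
    C=snap(n,n+'0'); print(n,np.round(C[0],0).tolist(),np.round(-C[1].T@C[2],3),np.round(C[1][2],2))
print(camera_info('wrist')['T_tool_cam'])
E
```

```text
{'time_s': np.float64(0.0), 'joint_pos': array([-0.14 ,  0.314,  0.045,  1.304, -0.   ,  1.431]), 'joint_vel': array([-0.   ,  0.001, -0.   , -0.001,  0.   , -0.   ]), 'joint_efforts': array([-3.0000e-03, -4.8063e+01,  2.9853e+01,  2.0000e-02, -0.0000e+00,
       -0.0000e+00]), 'eef_pos': array([0.574, 0.   , 0.23 ]), 'orientation': array([-0.001,  0.707,  0.707, -0.001]), 'ft_force': array([-0.131, -0.412, -0.118]), 'wrist_torque': array([-0.045,  0.051,  0.055]), 'gripper_force': np.float64(0.0), 'width': np.float64(0.085)}
scene [[402.0, 0.0, 251.0], [0.0, 402.0, 191.0], [0.0, 0.0, 1.0]] [ 0.042 -0.256  0.475] [ 0.67  0.6  -0.44]
side [[351.0, 0.0, 258.0], [0.0, 351.0, 191.0], [0.0, 0.0, 1.0]] [ 0.45  -0.495  0.493] [ 0.16  0.89 -0.44]
wrist [[300.0, 0.0, 251.0], [0.0, 300.0, 188.0], [0.0, 0.0, 1.0]] [0.576 0.072 0.373] [-0.   -0.28 -0.96]
[[ 5.30872654e-04 -9.59713243e-01 -2.80980797e-01  7.22100976e-02]
 [ 9.99998945e-01  8.89318219e-04 -1.14818657e-03  1.54024751e-03]
 [ 1.35181120e-03 -2.80979891e-01  9.59712703e-01 -1.42843521e-01]
 [ 0.00000000e+00  0.00000000e+00  0.00000000e+00  1.00000000e+00]]
```

View pics/scene0.png

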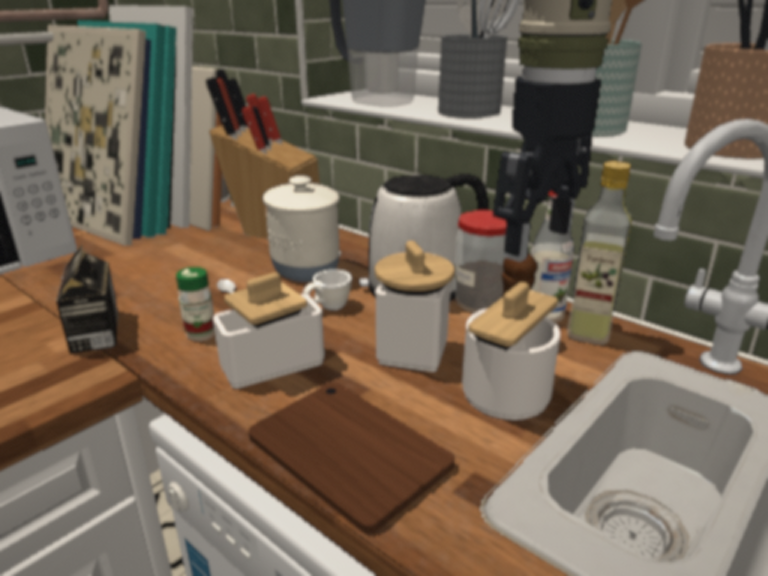

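View pics/side0.png

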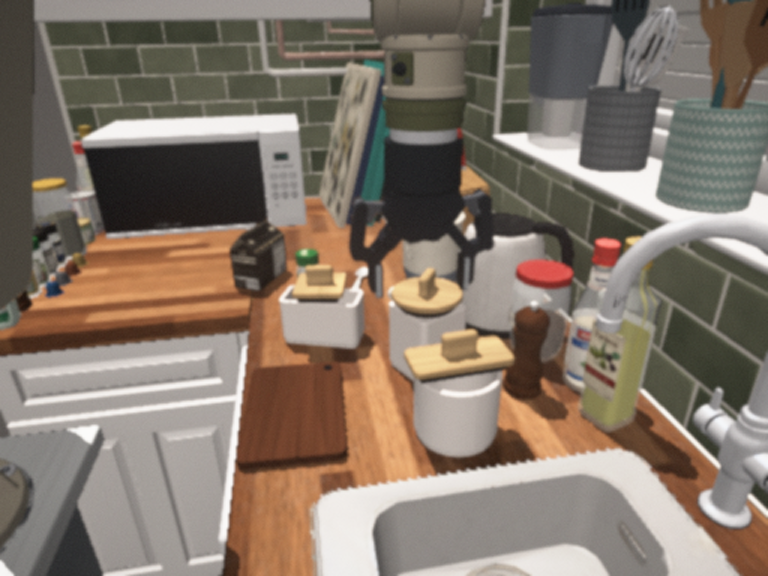

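View pics/wrist0.png

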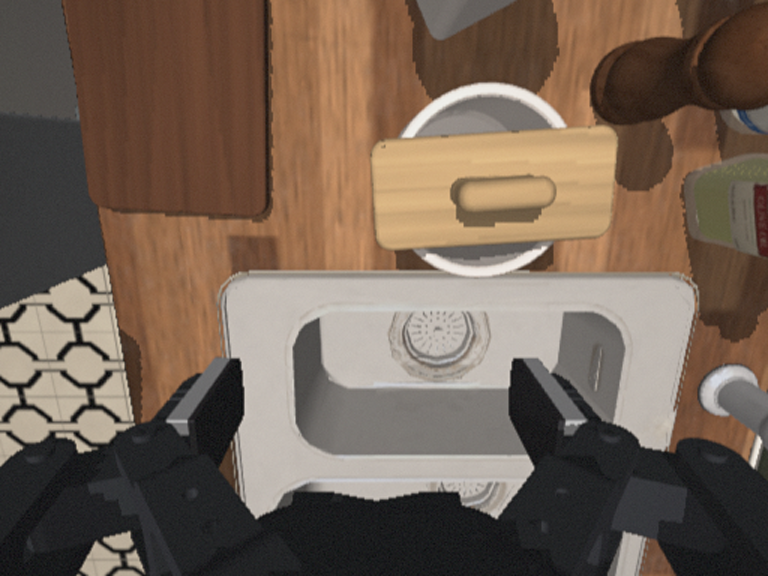

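The wrist view shows the oblong lid on the round canister, with its handle at about (505,193). The square lid on the oblong canister and the round lid on the square one are to its left and upward, at larger y. The mill stands behind, at larger x, and the board is in front.

Run:
```python
from h import *
S=cam('scene');D=cam('side');W=cam('wrist')
p=lambda C,u,v,z:np.round(px2w(C,u/1.5,v/1.5,z),3)[:2]
for n,a,b,z in [('obl',(517,292),(459,336),.154),('rnd',(415,250),(428,272),.169),('sq',(264,281),(319,269),.139)]:
    print(n,p(S,*a,z),p(D,*b,z))
print('wrist oblong handle ends',p(W,455,195,.154),p(W,556,190,.154),'plate corners',[p(W,*q,.124) for q in [(373,145),(615,128),(613,236),(383,249)]])
print('can rim',[p(W,*q,.1) for q in [(490,84),(490,275)]])
print('board',[p(S,*q,.015) for q in [(253,437),(329,388),(453,463),(370,528)]])
print('mill top',p(D,533,305,.15),'wrist base',p(W,645,180,0),p(W,790,40,.15)); print('cup',p(S,330,280,.05),'jar',p(S,192,270,.106))
```

```text
obl [0.629 0.045] [0.634 0.04 ]
rnd [0.623 0.195] [0.636 0.204]
sq [0.471 0.322] [0.478 0.318]
wrist oblong handle ends [0.614 0.052] [0.662 0.054] plate corners [array([0.574, 0.075]), array([0.701, 0.084]), array([0.709, 0.026]), array([0.58 , 0.019])]
can rim [array([0.64 , 0.108]), array([ 0.648, -0.003])]
board [array([0.355, 0.216]), array([0.48 , 0.219]), array([0.472, 0.019]), array([0.347, 0.027])]
mill top [0.761 0.105] wrist base [0.794 0.049] [0.761 0.12 ]
cup [0.658 0.397] jar [0.467 0.49 ]
```

Call:
{"fn": "move_arm", "kwargs": {
  "claw": [1,1,1,1,1,1,1,1],
  "travel": [
    [0.05,0,-0.02],
    [0.05,0,-0.02],
    [0.03,0,-0.02],
    [0.02,0,-0.02],
    [0,0,-0.02],
    [0,0,0],
    [0,0,0],
    [0,0,0]
  ],
  "spin": [0,0,0,0,0,0,0,0]
}}

```text
time_s: 0.95
eef_pos: [0.5747, 0.1423, 0.327]
orientation: [-0.001, 0.707, 0.707, -0.001]
ft_force: [-0.7, -0.8, -0.4]
width: 0.0855
gripper_force: 0.0
```

Run:
```python
from h import *
C=snap('wrist','w1',1.5); np.save('w1.npy',np.array([C[0],C[1],np.tile(C[2],(3,1))]))
```

```text
(no output)
```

View pics/w1.png

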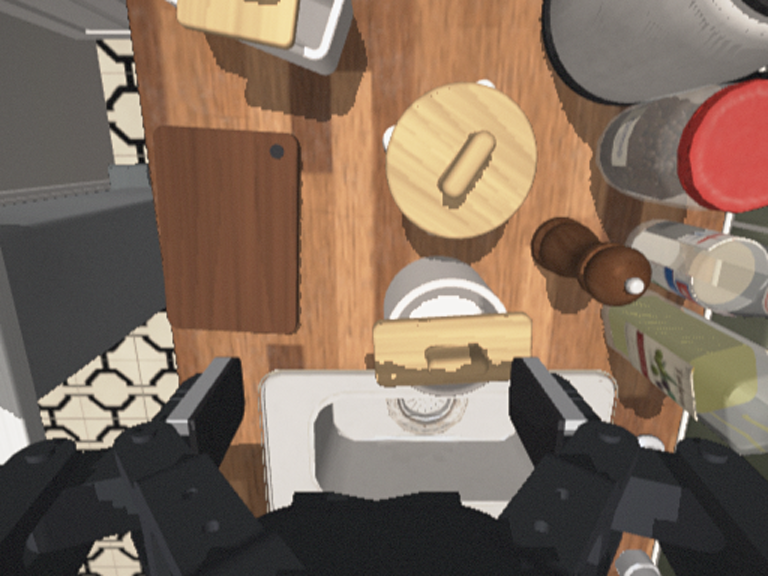

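The overhead view shows the round lid centred near (462,160) with its handle running (448,192)-(490,137). The square canister's corners show at (390,135) and (485,85), and the oblong lid's handle is at (457,358). I'll take the oblong lid first: go above it and turn.

Call:
{"fn": "move_arm", "kwargs": {
  "claw": [0.6,0.6,0.6,0.6,0.6,0.6,0.6],
  "travel": [
    [-0.03,0.02,0.02],
    [-0.03,0.02,0.02],
    [-0.03,0.025,0.02],
    [0,0,0.01],
    [0,0,0],
    [0,0,0],
    [0,0,0]
  ],
  "spin": [0,0,0,-8.5,-8.5,-8.5,-8.5]
}}

```text
time_s: 1.7
eef_pos: [0.6394, 0.0519, 0.2568]
orientation: [-0.001, 0.467, 0.884, -0.001]
ft_force: [0.4, 0.1, 0.8]
width: 0.0512
gripper_force: 0.0
```

Call:
{"fn": "move_arm", "kwargs": {
  "claw": [0.6,0.6,0.6,0.6,0.6,0.6,0.6,0.6,0.6],
  "travel": [
    [0,0,0],
    [0,0,0],
    [0,0,0],
    [0,0,0],
    [0,0,0],
    [0,0,0],
    [0,0,0],
    [0,0,0],
    [0,0,0]
  ],
  "spin": [-8.5,-8.5,-8.5,-8.5,-8.5,-8.5,-8.5,0,0]
}}

```text
time_s: 2.6
eef_pos: [0.6396, 0.0524, 0.2577]
orientation: [-0.001, -0.028, 1.0, 0.0]
ft_force: [-0.1, -0.0, 1.5]
width: 0.0515
gripper_force: 0.0
```

```bash
cat >> h.py <<'E'
def rel(x,y,z,yaw=None):
    "shift in tool axes to world target; spin (deg) to bring tool y along yaw (mod 180)"
    s=state(); q=s['orientation']; M=R.from_quat([q[1],q[2],q[3],q[0]]).as_matrix()
    d=M.T@(np.array([x,y,z])-s['eef_pos']); ty=np.degrees(np.arctan2(M[1,1],M[0,1]))
    sp=None if yaw is None else (ty-yaw+90)%180-90
    print('eef',np.round(s['eef_pos'],4),'toolx_yaw',round(np.degrees(np.arctan2(M[1,0],M[0,0])),1),'tooly',round(ty,1),'shift',np.round(d,4),'spin',sp)
E
python3 - <<'E'
from h import *
C=snap('wrist','w2'); rel(.64,.052,.131,94)
E
```

```text
eef [0.6397 0.0525 0.2578] toolx_yaw -176.7 tooly 93.3 shift [-0.0004 -0.0005  0.1268] spin -0.7069771699184457
```

View pics/w2.png

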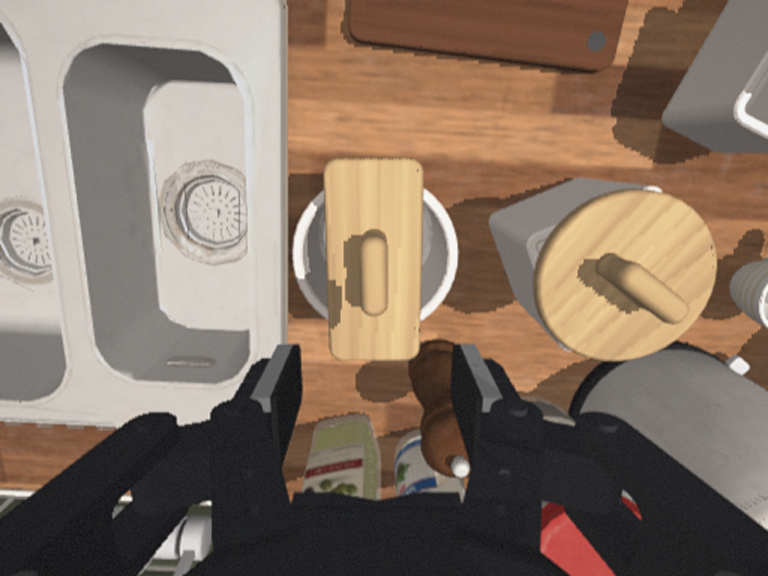

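The view is aligned: the oblong handle runs vertically at column ≈374, on the tool's centre line. I'll descend and grip.

Call:
{"fn": "move_arm", "kwargs": {
  "claw": [0.6,0.6,0.6,0.6,0.6,0.6,0,0,0,0],
  "travel": [
    [0,0,0.035],
    [0,0,0.035],
    [0,0,0.03],
    [0,0,0.017],
    [0,0,0.01],
    [0,0,0],
    [0,0,0],
    [0,0,0],
    [0,0,0],
    [0,0,0]
  ],
  "spin": [0,0,0,0,0,0,0,0,0,0]
}}

```text
time_s: 3.65
eef_pos: [0.6411, 0.0526, 0.133]
orientation: [0.001, -0.03, 1.0, -0.0]
ft_force: [0.5, -1.1, 3.2]
width: 0.0141
gripper_force: 63.8
```

Run:
```python
from h import *
s=state();print(s['width'],s['gripper_force'],s['ft_force'])
rel(.64,.052,.131,94)
W=np.load('w1.npy'); C=(W[0],W[1],W[2][0])
p=lambda u,v,z:np.round(px2w(C,u/1.5,v/1.5,z),3)[:2]
print('rlid handle ends',p(445,193,.169),p(489,136,.169),'plate l r t b',[p(*q,.139) for q in [(387,160),(536,160),(462,83),(462,238)]])
print('board',[p(*q,.015) for q in [(152,127),(299,136),(299,333),(170,331)]],'sq corners',p(387,140,.115),p(486,81,.115))
print('obl can corner',p(352,10,.085),p(325,74,.085),'sq lid',p(178,24,.109),p(295,46,.109))
```

```text
0.014139624529838038 63.845733404159546 [ 0.54156671 -1.1147232   3.15596926]
eef [0.6411 0.0526 0.133 ] toolx_yaw -176.5 tooly 93.5 shift [ 0.0011 -0.0006  0.002 ] spin -0.5164270967797648
rlid handle ends [0.621 0.188] [0.648 0.223] plate l r t b [array([0.583, 0.208]), array([0.689, 0.208]), array([0.634, 0.258]), array([0.64 , 0.152])]
board [array([0.36 , 0.236]), array([0.501, 0.228]), array([0.491, 0.023]), array([0.351, 0.025])] sq corners [0.584 0.222] [0.655 0.263]
obl can corner [0.557 0.317] [0.535 0.272] sq lid [0.434 0.301] [0.517 0.287]
```

The oblong lid is gripped at 14 mm width, 64 N. I'll lift it and carry it to the board at about (0.426, 0.09).

Call:
{"fn": "move_arm", "kwargs": {
  "claw": [0,0,0,0,0,0,0,0,0,0],
  "travel": [
    [0,0,-0.02],
    [0,0,-0.03],
    [0.02,0,-0.01],
    [0.04,0.01,0],
    [0.04,0.01,0],
    [0.04,0.01,0],
    [0.04,0.01,0.02],
    [0.02,0.01,0.03],
    [0.012,0,0.03],
    [0,0,0.02]
  ],
  "spin": [0,0,0,0,0,0,0,0,0,0]
}}

```text
time_s: 4.65
eef_pos: [0.4217, 0.0902, 0.0898]
orientation: [-0.002, -0.031, 1.0, 0.0]
ft_force: [0.2, -0.1, -1.9]
width: 0.0141
gripper_force: 63.0
```

Run:
```python
from h import *
s=state();print(s['width'],s['gripper_force'],s['ft_force'])
rel(.426,.09,.048,90)
C=snap('scene','s1')
```

```text
0.014096386092163697 63.003952503204346 [ 0.19977641 -0.10942428 -1.94588701]
eef [0.4217 0.0902 0.0898] toolx_yaw -176.4 tooly 93.6 shift [-0.0044 -0.0005  0.0418] spin 3.5518767066689065
```

View pics/s1.png

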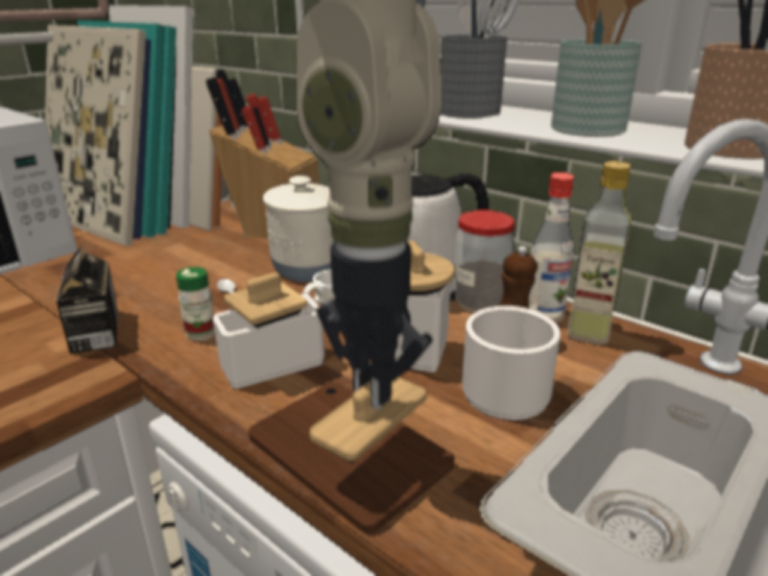

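The lid hangs level over the board, at about (370,420). I'll lower it and release.

Call:
{"fn": "move_arm", "kwargs": {
  "claw": [0,0,0,0,0,0.5,0.6,0.6],
  "travel": [
    [0,0,0.015],
    [0,0,0.01],
    [0,0,0.008],
    [0,0,0.007],
    [0,0,0],
    [0,0,0],
    [0,0,0],
    [0,0,0]
  ],
  "spin": [0,0,0,0,0,0,0,0]
}}

```text
time_s: 5.5
eef_pos: [0.4261, 0.0898, 0.0521]
orientation: [0.001, -0.031, 1.0, -0.0]
ft_force: [-0.1, 0.5, -0.5]
width: 0.0514
gripper_force: 0.0
```

Run:
```python
from h import *
s=state();print(s['width'],s['gripper_force'],s['ft_force'])
rel(.635,.2055,.27,142)
```

```text
0.05136665779644123 0.0 [-0.06849924  0.51696227 -0.54271048]
eef [0.4261 0.0898 0.0521] toolx_yaw -176.5 tooly 93.5 shift [-0.2159  0.1027 -0.2176] spin -48.5015188569452
```

Call:
{"fn": "move_arm", "kwargs": {
  "claw": [0.6,0.6,0.6,0.6,0.6,0.6,0.6,0.6,0.6,0.6],
  "travel": [
    [0,0,-0.035],
    [0,0,-0.05],
    [0,0,-0.05],
    [-0.03,0.02,-0.05],
    [-0.045,0.025,-0.033],
    [-0.045,0.025,0],
    [-0.05,0.025,0],
    [-0.046,0.007,0],
    [0,0,0],
    [0,0,0]
  ],
  "spin": [0,0,0,0,0,0,0,0,-8.5,-8.5]
}}

```text
time_s: 6.5
eef_pos: [0.6163, 0.1923, 0.2519]
orientation: [-0.001, -0.181, 0.983, -0.0]
ft_force: [-0.4, -0.6, 0.6]
width: 0.0514
gripper_force: 0.0
```

Call:
{"fn": "move_arm", "kwargs": {
  "claw": [0.6,0.6,0.6,0.6,0.6,0.6],
  "travel": [
    [0,0,0],
    [0,0,0],
    [0,0,0],
    [0,0,0],
    [0,0,0],
    [0,0,0]
  ],
  "spin": [-8.5,-8.5,-8.5,-6,0,0]
}}

```text
time_s: 7.1
eef_pos: [0.6151, 0.1919, 0.2542]
orientation: [0.0, -0.437, 0.899, -0.0]
ft_force: [-0.1, -0.1, 1.5]
width: 0.0514
gripper_force: 0.0
```

Run:
```python
from h import *
C=snap('wrist','w3'); np.save('w3.npy',np.array([C[0],C[1],np.tile(C[2],(3,1))]));rel(.635,.2055,.147,142)
```

```text
eef [0.6151 0.1919 0.2542] toolx_yaw -128.1 tooly 141.9 shift [-0.023  -0.0072  0.1072] spin -0.12962658611206734
```

View pics/w3.png

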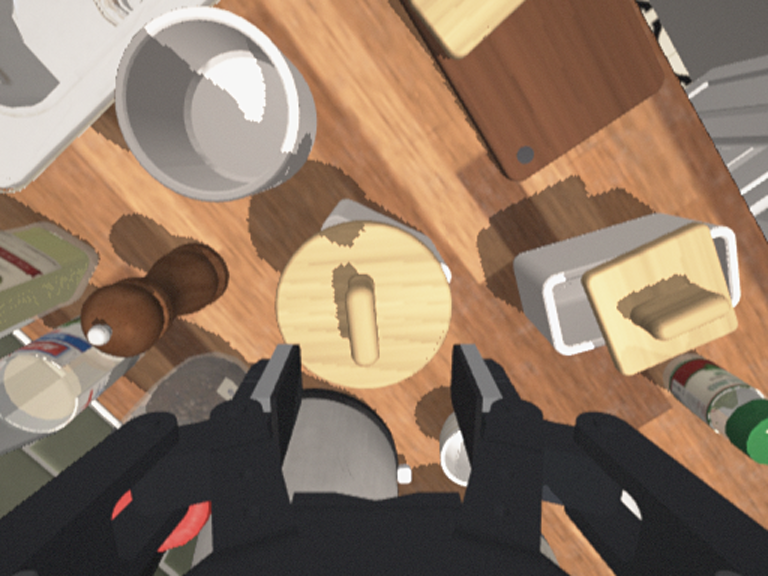

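The round lid's handle runs (360,282)-(367,357). The oblong canister's rim corners are near (545,285), (557,355), (737,232) and (738,300), and the square lid sits over it at (660,300). The empty round canister's rim is at upper left.

Run:
```python
from h import *
W=np.load('w3.npy'); C=(W[0],W[1],W[2][0])
p=lambda u,v,z:np.round(px2w(C,u/1.5,v/1.5,z),4)[:2]
a,b=p(360,277,.169),p(367,363,.169);print('rh',a,b,(a+b)/2,np.degrees(np.arctan2(*(b-a)[::-1])))
print('plate',[p(*q,.139) for q in [(277,300),(451,300),(363,222),(363,388)]])
print('rcan rim',[p(*q,.1) for q in [(116,90),(195,7),(302,110)]])
print('obl rim',[p(*q,.085) for q in [(543,280),(557,355),(737,228),(740,300)]])
print('sq lid',[p(*q,.109) for q in [(586,272),(703,223),(737,322),(622,375)]],'handle',p(650,325,.139),p(722,300,.139))
h=(a+b)/2; rel(h[0],h[1],.147,90+np.degrees(np.arctan2(*(b-a)[::-1])))
```

```text
rh [0.6183 0.1818] [0.6463 0.223 ] [0.6323 0.2024] 55.79951586973145
plate [array([0.6728, 0.168 ]), array([0.59 , 0.233]), array([0.6024, 0.1631]), array([0.6691, 0.2467])]
rcan rim [array([0.6753, 0.0106]), array([0.6056, 0.0082]), array([0.5933, 0.0895])]
obl rim [array([0.5326, 0.2818]), array([0.5559, 0.3388]), array([0.4057, 0.3334]), array([0.4273, 0.3839])]
sq lid [array([0.5103, 0.2835]), array([0.4343, 0.3017]), array([0.447 , 0.3783]), array([0.5291, 0.3651])] handle [0.5031 0.3219] [0.461  0.3343]
eef [0.6151 0.1919 0.2542] toolx_yaw -128.1 tooly 141.9 shift [-0.0189 -0.007   0.1072] spin -3.9291424558435324
```

Call:
{"fn": "move_arm", "kwargs": {
  "claw": [0.6,0.6,0.6,0.6,0.6,0.6,0,0,0,0],
  "travel": [
    [-0.019,-0.007,0.02],
    [0,0,0.03],
    [0,0,0.03],
    [0,0,0.017],
    [0,0,0.01],
    [0,0,0],
    [0,0,0],
    [0,0,0],
    [0,0,0],
    [0,0,0]
  ],
  "spin": [-4,0,0,0,0,0,0,0,0,0]
}}

```text
time_s: 8.15
eef_pos: [0.6334, 0.2026, 0.1488]
orientation: [0.002, -0.469, 0.883, -0.001]
ft_force: [1.1, -0.1, 4.4]
width: 0.014
gripper_force: 60.6
```

Run:
```python
from h import *
s=state();print(s['width'],s['gripper_force'],s['ft_force'])
rel(.6425,.052,.2,146)
```

```text
0.014029094835009597 60.59272885322571 [ 1.14187743 -0.11271679  4.44388503]
eef [0.6334 0.2026 0.1488] toolx_yaw -124.0 tooly 146.0 shift [ 0.1197 -0.0919 -0.0513] spin -0.014853944860362844
```

Call:
{"fn": "move_arm", "kwargs": {
  "claw": [0,0,0,0,0,0,0,0,0,0],
  "travel": [
    [0,0,-0.02],
    [0,0,-0.03],
    [0.02,-0.01,-0.01],
    [0.03,-0.025,0],
    [0.03,-0.025,0],
    [0.02,-0.02,0],
    [0.0195,-0.0105,0],
    [0,0,0.02],
    [0,0,0.02],
    [0,0,0]
  ],
  "spin": [0,0,0,0,0,0,0,0,0,0]
}}

```text
time_s: 9.15
eef_pos: [0.6381, 0.0526, 0.1636]
orientation: [-0.003, -0.469, 0.883, 0.002]
ft_force: [0.2, 0.9, -2.0]
width: 0.0142
gripper_force: 59.5
```

Run:
```python
from h import *
s=state();print(s['width'],s['gripper_force'],s['ft_force'])
rel(.6415,.053,.12,146)
C=snap('side','sd1',1); W=snap('wrist','w4',1)
a=cv2.imread('pics/sd1.png')[150:350,150:450];b=cv2.imread('pics/w4.png')
cv2.imwrite('pics/c1.png',np.vstack([cv2.resize(a,(512,341)),b])[:600])
```

```text
0.014188852131231887 59.45511817932129 [ 0.20151409  0.8726191  -2.00544969]
eef [0.6381 0.0526 0.1636] toolx_yaw -124.0 tooly 146.0 shift [-0.0024 -0.0028  0.0435] spin -0.04330810803332952
```

View pics/c1.png

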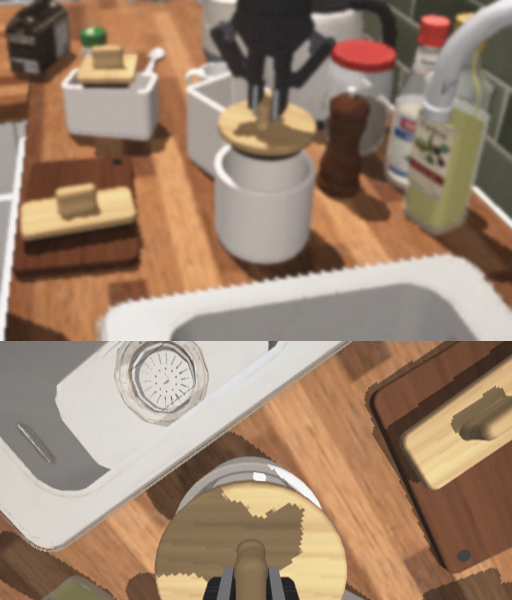

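The round lid is held level above the round canister and looks centred. I'll correct slightly and lower it.

Call:
{"fn": "move_arm", "kwargs": {
  "claw": [0,0,0,0,0,0,0],
  "travel": [
    [-0.002,-0.002,0.01],
    [0,0,0.01],
    [0,0,0.008],
    [0,0,0.006],
    [0,0,0.005],
    [0,0,0.004],
    [0,0,0]
  ],
  "spin": [0,0,0,0,0,0,0]
}}

```text
time_s: 9.95
eef_pos: [0.6424, 0.0525, 0.1247]
orientation: [-0.001, -0.469, 0.883, -0.001]
ft_force: [-5.2, -3.3, 3.5]
width: 0.0141
gripper_force: 60.9
```

Run:
```python
from h import *
s=state();print(s['width'],s['gripper_force'],s['ft_force'])
rel(.6415,.053,.12,146)
```

```text
0.014112849820450336 60.90913116931915 [-5.22615497 -3.30673791  3.53690191]
eef [0.6424 0.0525 0.1247] toolx_yaw -124.0 tooly 146.0 shift [0.0001 0.001  0.0047] spin -0.02997333041503225
```

Call:
{"fn": "move_arm", "kwargs": {
  "claw": [0,0,0,0],
  "travel": [
    [0.0015,0.001,0.002],
    [0,0,0.002],
    [0,0,0.001],
    [0,0,0]
  ],
  "spin": [0,0,0,0]
}}

```text
time_s: 10.35
eef_pos: [0.6396, 0.0505, 0.121]
orientation: [-0.002, -0.469, 0.883, -0.001]
ft_force: [-10.1, -5.8, 13.1]
width: 0.0145
gripper_force: 62.1
```

Run:
```python
from h import *
s=state();print(s['width'],s['gripper_force'],s['ft_force'])
rel(.6415,.053,.12,146)
```

```text
0.014523349808050883 62.08729326725006 [-10.12001324  -5.84223456  13.12746573]
eef [0.6396 0.0505 0.121 ] toolx_yaw -124.1 tooly 145.9 shift [-0.0031 -0.0002  0.001 ] spin -0.07194020808790924
```

Call:
{"fn": "move_arm", "kwargs": {
  "claw": [0,0.4,0.6,0.6,0.6,0.6,0.6,0.6],
  "travel": [
    [0.002,0,0],
    [0,0,0],
    [0,0,0],
    [0,0,-0.03],
    [0,0,-0.05],
    [0,0,-0.05],
    [0,0,0],
    [0,0,0]
  ],
  "spin": [0,0,0,0,0,0,0,0]
}}

```text
time_s: 11.15
eef_pos: [0.642, 0.0513, 0.2511]
orientation: [0.002, -0.47, 0.883, -0.001]
ft_force: [-0.4, -0.0, -0.7]
width: 0.0512
gripper_force: 0.0
```

Run:
```python
from h import *
s=state();print(s['ft_force'])
C=snap('side','sd2',1); W=snap('wrist','w5',1); np.save('w5.npy',np.array([W[0],W[1],np.tile(W[2],(3,1))]))
a=cv2.imread('pics/sd2.png')[170:320,200:425];b=cv2.imread('pics/w5.png')
cv2.imwrite('pics/c2.png',np.vstack([cv2.resize(a,(512,341)),b[:259]]))
rel(.482,.328,.24,73)
```

```text
[-0.38511655 -0.01741019 -0.67240189]
eef [0.6403 0.0512 0.2479] toolx_yaw -124.0 tooly 146.0 shift [-0.141   0.2859  0.0081] spin 73.01181547246188
```

View pics/c2.png

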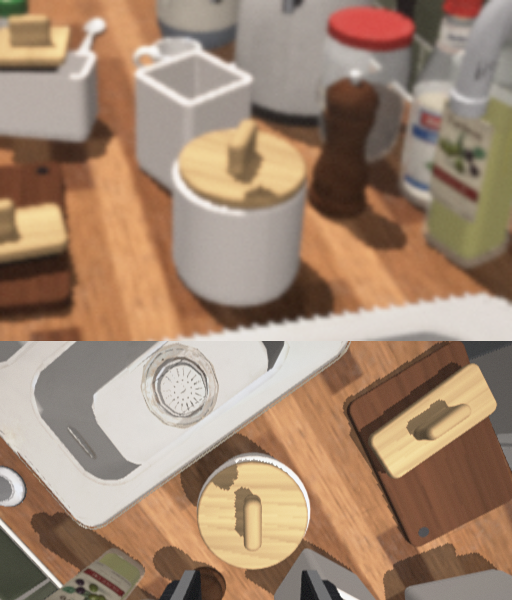

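The round lid looks seated, with only the narrow rim ring visible. I'll check by pressing lightly on the handle top with shut fingers; contact is expected at z = 0.140.

Call:
{"fn": "move_arm", "kwargs": {
  "claw": [0,0,0,0,0,0],
  "travel": [
    [0,0,0.04],
    [0,0,0.04],
    [0,0,0.02],
    [0,0,0.005],
    [0,0,0],
    [0,0,0]
  ],
  "spin": [0,0,0,0,0,0]
}}

```text
time_s: 11.85
eef_pos: [0.6398, 0.0512, 0.1429]
orientation: [-0.001, -0.469, 0.883, 0.001]
ft_force: [-0.4, -0.1, 0.0]
width: -0.0
gripper_force: 0.0
```

Call:
{"fn": "move_arm", "kwargs": {
  "claw": [0,0,0,0,0,0],
  "travel": [
    [0,0,0.002],
    [0,0,0.002],
    [0,0,0.001],
    [0,0,0.001],
    [0,0,0.001],
    [0,0,0]
  ],
  "spin": [0,0,0,0,0,0]
}}

```text
time_s: 12.45
eef_pos: [0.6407, 0.0511, 0.14]
orientation: [0.001, -0.47, 0.883, -0.001]
ft_force: [-4.6, 0.2, 14.1]
width: -0.0003
gripper_force: 7.0
```

The handle top is at 0.140, so the lid is fully home. Next is the square lid.

Call:
{"fn": "move_arm", "kwargs": {
  "claw": [0.6,0.6,0.6,0.6,0.6,0.6,0.6,0.6,0.6,0.6],
  "travel": [
    [0,0,-0.05],
    [0,0,-0.05],
    [-0.02,0.04,-0.01],
    [-0.025,0.05,0],
    [-0.025,0.05,0],
    [-0.025,0.05,0],
    [-0.025,0.05,0],
    [-0.021,0.046,0],
    [0,0,0],
    [0,0,0]
  ],
  "spin": [0,0,0,0,0,0,0,0,8.5,8.5]
}}

```text
time_s: 13.45
eef_pos: [0.4928, 0.3088, 0.2472]
orientation: [0.0, -0.333, 0.943, -0.0]
ft_force: [-0.0, -0.1, 0.5]
width: 0.0512
gripper_force: 0.0
```

Call:
{"fn": "move_arm", "kwargs": {
  "claw": [0.6,0.6,0.6,0.6,0.6,0.6,0.6,0.6],
  "travel": [
    [0,0,0],
    [0,0,0],
    [0,0,0],
    [0,0,0],
    [0,0,0],
    [0,0,0],
    [0,0,0],
    [0,0,0]
  ],
  "spin": [8.5,8.5,8.5,8.5,8.5,8.5,2,0]
}}

```text
time_s: 14.25
eef_pos: [0.4941, 0.3069, 0.2471]
orientation: [0.0, 0.122, 0.993, 0.0]
ft_force: [0.2, -0.6, -0.8]
width: 0.0512
gripper_force: 0.0
```

Run:
```python
from h import *
C=snap('wrist','w6'); np.save('w6.npy',np.array([C[0],C[1],np.tile(C[2],(3,1))]));rel(.481,.33,.117,76)
```

```text
eef [0.4941 0.3069 0.247 ] toolx_yaw 166.1 tooly 76.1 shift [0.0183 0.0193 0.13  ] spin 0.061778103862593525
```

View pics/w6.png

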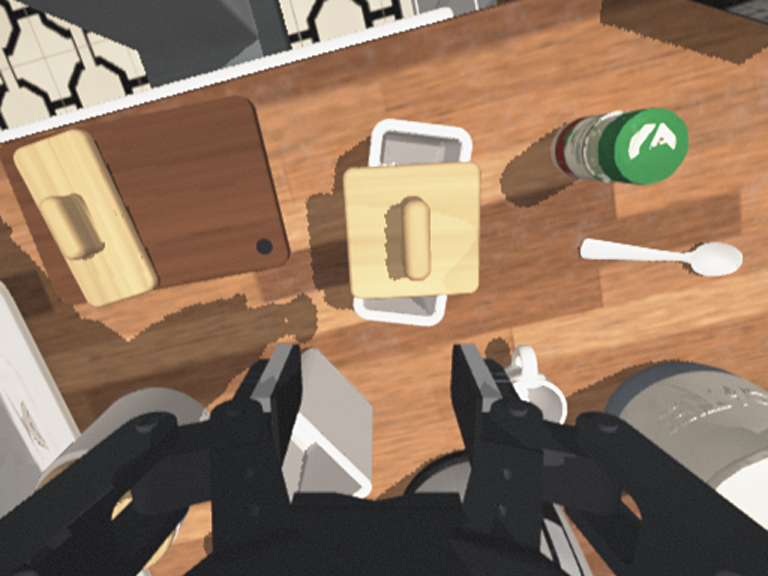

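The square lid's handle is at (417,198)-(417,280), aligned with the tool. The oblong rim corners are ≈(373,119), (472,127), (353,318) and (441,326).

Run:
```python
from h import *
W=np.load('w6.npy'); C=(W[0],W[1],W[2][0])
p=lambda u,v,z:np.round(px2w(C,u/1.5,v/1.5,z),4)[:2]
a,b=p(417,197,.139),p(417,281,.139);h=(a+b)/2;print('h',h,np.degrees(np.arctan2(*(a-b)[::-1])))
c=np.array([p(*q,.109) for q in [(344,168),(479,163),(480,293),(352,298)]]);print('lid',c,c.mean(0))
r=np.array([p(*q,.085) for q in [(373,118),(472,126),(441,326),(353,318)]]);print('rim',r,r.mean(0))
ang=lambda d:np.degrees(np.arctan2(d[1],d[0])); print(ang(r[0]-r[3]),ang(r[1]-r[2]),ang(r[1]-r[0])); print(ang(c[0]-c[3]),ang(c[1]-c[2]))
rel(h[0],h[1],.117,ang(a-b)-90)
```

```text
h [0.479  0.3359] 167.52283335799424
lid [[0.4313 0.3038]
 [0.4482 0.3837]
 [0.5296 0.3696]
 [0.5127 0.2873]] [0.48045 0.3361 ]
rim [[0.4063 0.3281]
 [0.4263 0.3885]
 [0.5564 0.3415]
 [0.5349 0.2809]] [0.480975 0.33475 ]
159.84537113800812 160.13721054560634 71.6789591373711
168.5412476541228 170.17281407842657
eef [0.4941 0.3069 0.247 ] toolx_yaw 166.1 tooly 76.1 shift [0.0217 0.0245 0.13  ] spin -1.4610552541316508
```

Call:
{"fn": "move_arm", "kwargs": {
  "claw": [0.6,0.6,0.6,0.6,0.6,0.6,0.6,0,0,0],
  "travel": [
    [0.021,0.025,0.02],
    [0,0,0.03],
    [0,0,0.03],
    [0,0,0.03],
    [0,0,0.013],
    [0,0,0.007],
    [0,0,0],
    [0,0,0],
    [0,0,0],
    [0,0,0]
  ],
  "spin": [-2,0,0,0,0,0,0,0,0,0]
}}

```text
time_s: 15.3
eef_pos: [0.4808, 0.3365, 0.1186]
orientation: [0.001, 0.105, 0.995, 0.001]
ft_force: [0.0, 0.4, -0.2]
width: 0.0141
gripper_force: 59.7
```

Call:
{"fn": "move_arm", "kwargs": {
  "claw": [0,0,0,0,0],
  "travel": [
    [0,0,0],
    [0,0,-0.03],
    [0,0,-0.04],
    [0,0,-0.04],
    [0,0,0]
  ],
  "spin": [0,0,0,0,0]
}}

```text
time_s: 15.8
eef_pos: [0.4824, 0.3377, 0.2333]
orientation: [0.004, 0.104, 0.995, 0.003]
ft_force: [0.9, 1.1, -1.1]
width: 0.0142
gripper_force: 59.6
```

Run:
```python
from h import *
s=state();print(s['width'],s['gripper_force'],s['ft_force'])
rel(.60,.25,.235,None)
C=snap('scene','s3',1.5); cv2.imwrite('pics/s3c.png',cv2.resize(cv2.imread('pics/s3_raw.png')[120:280,120:400],None,fx=2.8,fy=2.8))
```

```text
0.014240991297009287 59.552326798439026 [ 0.91949111  1.06451892 -1.14535341]
eef [0.4824 0.3377 0.2333] toolx_yaw 168.0 tooly 78.0 shift [-0.1333 -0.0613 -0.0011] spin None
```

View pics/s3c.png

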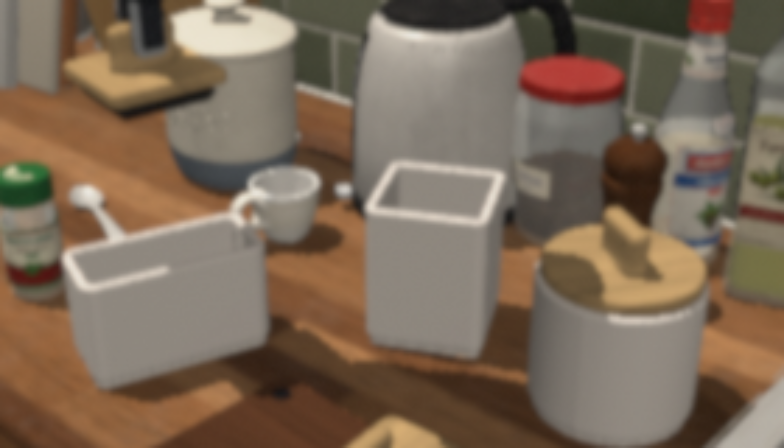

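Square lid held level. The empty square canister's rim corners in the crop are at about (367,207), (400,162), (503,171) and (470,219). I'll locate it with both fixed cameras.

Run:
```python
from h import *
S=cam('scene');D=cam('side')
ang=lambda d:np.degrees(np.arctan2(d[1],d[0]))
for C,q in [(S,[(367/2.8+120,207/2.8+120),(399/2.8+120,161/2.8+120),(504/2.8+120,171/2.8+120),(471/2.8+120,218/2.8+120)]),
            (D,[(136/2.2756+200,81/2.2756+170),(193/2.2756+200,51/2.2756+170),(251/2.2756+200,80/2.2756+170),(200/2.2756+200,110/2.2756+170)])]:
    r=np.array([px2w(C,*p,.115)[:2] for p in q]);print(np.round(r,4),r.mean(0),[round(ang(r[(i+1)%4]-r[i])%90,1) for i in range(4)],np.round(np.linalg.norm(np.roll(r,-1,0)-r,axis=1),3))
print([px2w(S,*p,z)[:2].round(4) for p,z in [((100/1.0,0),.0)]])
```

```text
[[0.5806 0.2252]
 [0.657  0.2597]
 [0.6951 0.187 ]
 [0.6154 0.1586]] [0.63704545 0.20761933] [np.float64(24.3), np.float64(27.6), np.float64(19.6), np.float64(27.6)] [0.084 0.082 0.085 0.075]
[[0.5762 0.2012]
 [0.6489 0.2559]
 [0.6893 0.1795]
 [0.6242 0.1322]] [0.63464318 0.19220168] [np.float64(37.0), np.float64(27.8), np.float64(36.0), np.float64(34.9)] [0.091 0.086 0.08  0.084]
[array([25.55  , 44.5709])]
```

Call:
{"fn": "move_arm", "kwargs": {
  "claw": [0,0,0,0,0,0,0,0,0],
  "travel": [
    [0,0,0],
    [0,0,0],
    [0,0,0],
    [0,0,0],
    [0,0,0],
    [0,0,0],
    [-0.03,0.006,0],
    [-0.04,0.01,0],
    [-0.045,0.01,0]
  ],
  "spin": [8.5,8.5,8.5,8.5,8.5,7.5,0,0,0]
}}

```text
time_s: 16.75
eef_pos: [0.556, 0.2466, 0.225]
orientation: [-0.001, 0.514, 0.858, -0.001]
ft_force: [0.9, 0.6, -1.5]
width: 0.014
gripper_force: 59.4
```

Call:
{"fn": "move_arm", "kwargs": {
  "claw": [0,0,0,0,0,0],
  "travel": [
    [-0.045,0.01,0],
    [-0.045,0.01,0],
    [-0.045,0.01,0],
    [-0.031,0.008,0],
    [0,0,0],
    [0,0,0]
  ],
  "spin": [0,0,0,0,0,0]
}}

```text
time_s: 17.35
eef_pos: [0.6676, 0.1172, 0.2245]
orientation: [-0.002, 0.516, 0.857, -0.001]
ft_force: [-1.0, 0.8, -2.0]
width: 0.0141
gripper_force: 59.4
```

Run:
```python
from h import *
C=snap('wrist','w7'); np.save('w7.npy',np.array([C[0],C[1],np.tile(C[2],(3,1))]));rel(.635,.203,.2,28);print(state()['width'])
```

```text
eef [0.6672 0.1181 0.2251] toolx_yaw 118.0 tooly 28.0 shift [0.09   0.0114 0.0252] spin -0.021037740712372965
0.014073883050304936
```

View pics/w7.png

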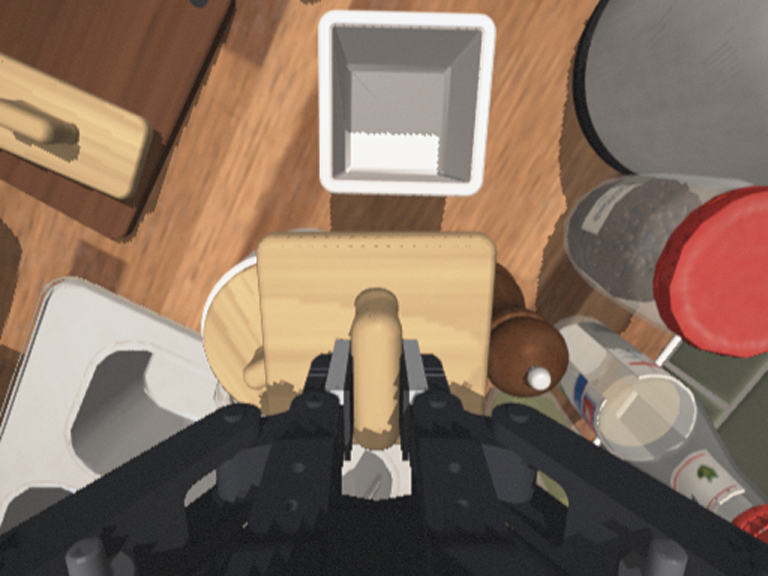

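The square rim shows cleanly with corners (319,12), (495,14), (483,195) and (320,194), well aligned with the held lid.

Run:
```python
from h import *
W=np.load('w7.npy'); C=(W[0],W[1],W[2][0])
ang=lambda d:np.degrees(np.arctan2(d[1],d[0]))
r=np.array([px2w(C,u/1.5,v/1.5,.115)[:2] for u,v in [(318.5,11),(495.5,14),(483,196),(320,194)]])
print(r.round(4),r.mean(0),[round(ang(r[(i+1)%4]-r[i])%90,1) for i in range(4)],np.round(np.linalg.norm(np.roll(r,-1,0)-r,axis=1),3))
l=np.array([px2w(C,u/1.5,v/1.5,.2155)[:2] for u,v in [(257,233),(496,233)]]);print('lid edge',l.round(4),ang(l[1]-l[0]),np.linalg.norm(l[1]-l[0]))
m=l.mean(0);d=l[1]-l[0];d/=np.linalg.norm(d);print('lid centre',m+.0425*np.array([d[1],-d[0]]))
c=r.mean(0);rel(c[0],c[1],.1346,28)
```

```text
[[0.5786 0.2267]
 [0.6572 0.2667]
 [0.6988 0.1875]
 [0.6186 0.1462]] [0.638283   0.20677334] [np.float64(27.0), np.float64(27.7), np.float64(27.3), np.float64(26.4)] [0.088 0.089 0.09  0.09 ]
lid edge [[0.6124 0.1382]
 [0.6844 0.1765]] 27.972325077473172 0.08151663006489536
lid centre [0.6683078  0.11979918]
eef [0.6672 0.1181 0.2251] toolx_yaw 118.0 tooly 28.0 shift [0.0917 0.0163 0.0906] spin -0.021037740712372965
```

Call:
{"fn": "move_arm", "kwargs": {
  "claw": [0,0,0,0,0,0],
  "travel": [
    [0.03,0.005,0],
    [0.03,0.005,0],
    [0.02,0.003,0.02],
    [0.011,0.003,0.02],
    [0,0,0.015],
    [0,0,0]
  ],
  "spin": [1,0,0,0,0,0]
}}

```text
time_s: 18.0
eef_pos: [0.6373, 0.208, 0.1691]
orientation: [-0.002, 0.521, 0.853, -0.002]
ft_force: [-0.8, -0.6, -2.3]
width: 0.0142
gripper_force: 59.3
```

Run:
```python
from h import *
rel(.6383,.2068,.1346,27);print(state()['ft_force'])
```

```text
eef [0.6373 0.208  0.1691] toolx_yaw 117.2 tooly 27.2 shift [-0.0016  0.0005  0.0345] spin 0.18811120364810563
[-0.76864859 -0.60225482 -2.30612924]
```

Call:
{"fn": "move_arm", "kwargs": {
  "claw": [0,0,0,0,0,0,0],
  "travel": [
    [-0.001,0,0.01],
    [0,0,0.008],
    [0,0,0.006],
    [0,0,0.005],
    [0,0,0.003],
    [0,0,0.002],
    [0,0,0]
  ],
  "spin": [0,0,0,0,0,0,0]
}}

```text
time_s: 18.7
eef_pos: [0.6404, 0.2049, 0.1375]
orientation: [-0.0, 0.523, 0.853, -0.001]
ft_force: [-1.2, -0.8, -2.7]
width: 0.0143
gripper_force: 59.3
```

Run:
```python
from h import *
rel(.6383,.2068,.1346,27);print(state()['ft_force'])
```

```text
eef [0.6404 0.2049 0.1375] toolx_yaw 117.0 tooly 27.0 shift [ 0.0027 -0.001   0.0029] spin -0.02665163641916024
[-1.20093358 -0.78363028 -2.72928758]
```

Call:
{"fn": "move_arm", "kwargs": {
  "claw": [0,0,0,0,0.4,0.6,0.6,0.6,0.6],
  "travel": [
    [0.002,0,0.001],
    [0,0,0.001],
    [0,0,0.0015],
    [0,0,0],
    [0,0,0],
    [0,0,0],
    [0,0,-0.03],
    [0,0,-0.04],
    [0,0,0]
  ],
  "spin": [0,0,0,0,0,0,0,0,0]
}}

```text
time_s: 19.6
eef_pos: [0.6439, 0.2083, 0.2114]
orientation: [0.004, 0.522, 0.853, 0.004]
ft_force: [0.5, 0.7, 0.1]
width: 0.0511
gripper_force: 0.0
```

Call:
{"fn": "move_arm", "kwargs": {
  "claw": [0,0,0,0,0,0,0],
  "travel": [
    [0,0,0],
    [0,0,0.02],
    [0,0,0.02],
    [0,0,0.008],
    [0,0,0.001],
    [0,0,0.001],
    [0,0,0]
  ],
  "spin": [0,0,0,0,0,0,0]
}}

```text
time_s: 20.3
eef_pos: [0.6398, 0.2073, 0.1551]
orientation: [-0.0, 0.522, 0.853, 0.0]
ft_force: [-3.1, -0.9, 5.8]
width: -0.0001
gripper_force: 3.1
```

The handle top is at 0.155, so the square lid is home. Back to the board for the oblong lid.

Call:
{"fn": "move_arm", "kwargs": {
  "claw": [0.6,0.6,0.6,0.6,0.6,0.6,0.6,0.6,0.6,0.6],
  "travel": [
    [0,0,-0.04],
    [0,-0.02,-0.03],
    [0,-0.045,0],
    [0,-0.045,0],
    [-0.007,-0.045,0],
    [0,-0.045,0],
    [0,-0.044,0],
    [0,0,0],
    [0,0,0],
    [0,0,0]
  ],
  "spin": [0,0,0,0,0,0,0,-8.5,-8.5,-8.5]
}}

```text
time_s: 21.3
eef_pos: [0.4255, 0.09, 0.2243]
orientation: [0.0, 0.319, 0.948, 0.0]
ft_force: [-0.3, 0.2, 0.7]
width: 0.0513
gripper_force: 0.0
```

Call:
{"fn": "move_arm", "kwargs": {
  "claw": [0.6,0.6,0.6,0.6,0.6,0.6,0.6],
  "travel": [
    [0,0,0],
    [0,0,0],
    [0,0,0],
    [0,0,0],
    [0,0,0],
    [0,0,0],
    [0,0,0]
  ],
  "spin": [-8.5,-8.5,-8.5,-8.5,-7,0,0]
}}

```text
time_s: 22.0
eef_pos: [0.4258, 0.0902, 0.2242]
orientation: [-0.0, -0.029, 1.0, 0.0]
ft_force: [-0.2, -0.2, 0.0]
width: 0.0513
gripper_force: 0.0
```

Run:
```python
from h import *
C=snap('wrist','w8'); np.save('w8.npy',np.array([C[0],C[1],np.tile(C[2],(3,1))]));rel(.426,.09,.048,93.5);print(state()['width'])
```

```text
eef [0.4258 0.0902 0.2242] toolx_yaw -176.6 tooly 93.4 shift [-0.0002 -0.0003  0.1762] spin -0.1423297918530153
0.05118106611702567
```

View pics/w8.png

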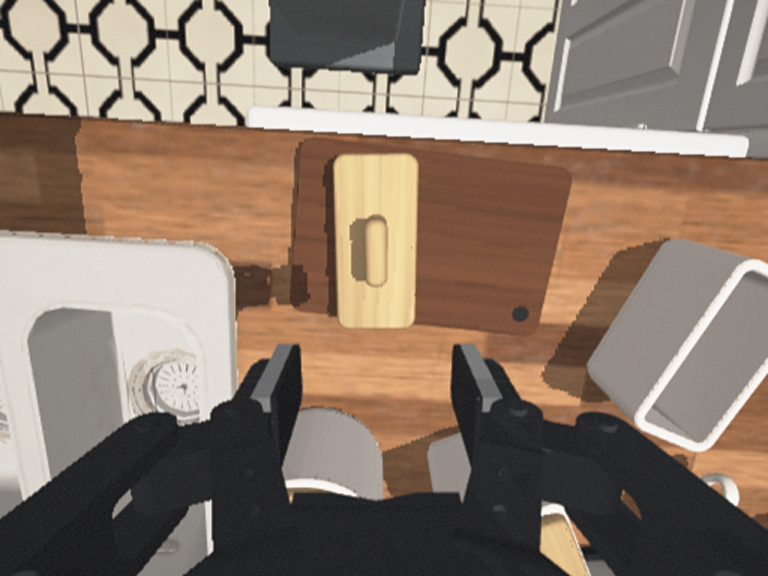

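The oblong lid's handle is at column 376, rows 214-287, centred and aligned. I'll grip it.

Call:
{"fn": "move_arm", "kwargs": {
  "claw": [0.6,0.6,0.6,0.6,0.6,0.6,0.6,0.6,0,0],
  "travel": [
    [0,0,0.03],
    [0,0,0.035],
    [0,0,0.035],
    [0,0,0.035],
    [0,0,0.025],
    [0,0,0.012],
    [0,0,0.004],
    [0,0,0],
    [0,0,0],
    [0,0,0]
  ],
  "spin": [0,0,0,0,0,0,0,0,0,0]
}}

```text
time_s: 23.05
eef_pos: [0.4269, 0.0902, 0.0495]
orientation: [0.001, -0.03, 1.0, -0.0]
ft_force: [-0.3, 0.2, 0.4]
width: 0.0227
gripper_force: 0.0
```

Call:
{"fn": "move_arm", "kwargs": {
  "claw": [0,0,0,0],
  "travel": [
    [0,0,0],
    [0,0,0],
    [0,0,0],
    [0,0,0]
  ],
  "spin": [0,0,0,0]
}}

```text
time_s: 23.45
eef_pos: [0.427, 0.09, 0.0495]
orientation: [0.001, -0.03, 1.0, -0.0]
ft_force: [-0.3, -0.5, 5.8]
width: 0.0142
gripper_force: 60.1
```

Call:
{"fn": "move_arm", "kwargs": {
  "claw": [0,0,0,0,0,0,0,0,0,0],
  "travel": [
    [0,0,-0.03],
    [0,0,-0.045],
    [-0.01,0.02,-0.045],
    [-0.01,0.04,0],
    [-0.01,0.045,0],
    [-0.01,0.045,0],
    [-0.0145,0.045,0],
    [-0.014,0.046,0],
    [0,0,0],
    [0,0,0]
  ],
  "spin": [0,0,0,0,0,8,8,7,0,0]
}}

```text
time_s: 24.45
eef_pos: [0.4974, 0.3278, 0.1668]
orientation: [-0.001, 0.167, 0.986, -0.001]
ft_force: [-0.4, -0.8, -2.7]
width: 0.0142
gripper_force: 59.5
```

Run:
```python
from h import *
s=state();print(s['width'],s['ft_force']);rel(.481,.335,.1055,70.3)
W=np.load('w8.npy'); C=(W[0],W[1],W[2][0])
print(w2px(C,np.array([[.481+a*np.cos(2.798)-b*np.sin(2.798),.335+a*np.sin(2.798)+b*np.cos(2.798),.085] for a,b in [(-.069,-.033),(-.069,.033),(.069,-.033)]]))*1.5)
```

```text
0.014192099377208185 [-0.42893642 -0.75638054 -2.71196132]
eef [0.4974 0.3278 0.1668] toolx_yaw 160.8 tooly 70.8 shift [0.0178 0.0015 0.0614] spin 0.46655111581115705
[[706.61594157 456.13417131]
 [629.70747706 425.58527328]
 [828.47665789 291.60863224]]
```

Call:
{"fn": "move_arm", "kwargs": {
  "claw": [0,0,0,0,0],
  "travel": [
    [0.009,0.0015,0],
    [0.009,0,0.01],
    [0,0,0.015],
    [0,0,0],
    [0,0,0]
  ],
  "spin": [0.5,0,0,0,0]
}}

```text
time_s: 24.95
eef_pos: [0.4808, 0.3338, 0.1438]
orientation: [-0.0, 0.173, 0.985, -0.0]
ft_force: [0.7, -0.3, -1.1]
width: 0.014
gripper_force: 59.4
```

Run:
```python
from h import *
s=state();print(s['width'],s['ft_force']);rel(.481,.335,.1055,70.3)
a=snap('scene','s4',1);a=snap('wrist','w9',1)
cv2.imwrite('pics/c4.png',np.vstack([cv2.resize(cv2.imread('pics/s4.png')[150:280,110:280],(512,391)),cv2.imread('pics/w9.png')[150:350]]))
```

```text
0.01397076315650507 [ 0.69442027 -0.28508385 -1.14899948]
eef [0.4808 0.3338 0.1438] toolx_yaw 160.1 tooly 70.1 shift [0.0002 0.0012 0.0383] spin -0.22931854627604764
```

View pics/c4.png

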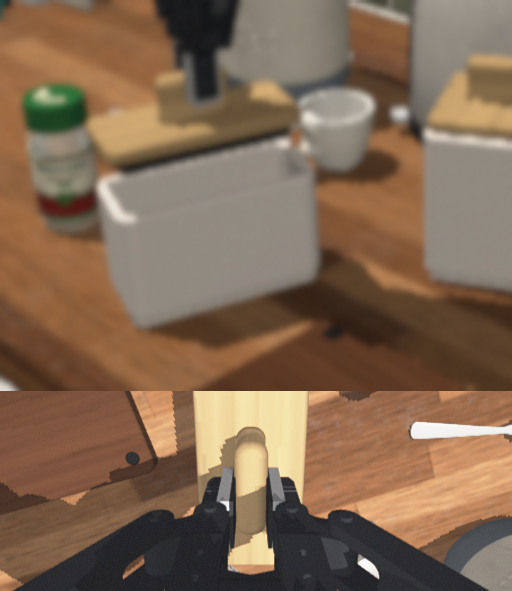

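The lid is level above the oblong canister and parallel to it, with its centre consistent with the camera's lean. Lowering.

Call:
{"fn": "move_arm", "kwargs": {
  "claw": [0,0,0,0,0,0,0],
  "travel": [
    [0,0.001,0.012],
    [0,0,0.008],
    [0,0,0.006],
    [0,0,0.005],
    [0,0,0.003],
    [0,0,0.002],
    [0,0,0]
  ],
  "spin": [0,0,0,0,0,0,0]
}}

```text
time_s: 25.75
eef_pos: [0.483, 0.3349, 0.1071]
orientation: [0.001, 0.173, 0.985, -0.001]
ft_force: [3.4, -3.7, -1.9]
width: 0.0137
gripper_force: 59.6
```

Run:
```python
from h import *
s=state();print(s['width'],s['ft_force']);rel(.481,.335,.1055,70.3)
```

```text
0.01366003102715799 [ 3.38041905 -3.74635892 -1.85213416]
eef [0.483  0.3349 0.1071] toolx_yaw 160.1 tooly 70.1 shift [ 0.002  -0.0006  0.0016] spin -0.2255286906293037
```

Call:
{"fn": "move_arm", "kwargs": {
  "claw": [0,0,0,0.4,0.6,0.6,0.6,0.6],
  "travel": [
    [0,-0.001,0.001],
    [0,0,0.001],
    [0,0,0],
    [0,0,0],
    [0,0,0],
    [0,0,-0.03],
    [0,0,-0.04],
    [0,0,0]
  ],
  "spin": [0,0,0,0,0,0,0,0]
}}

```text
time_s: 26.55
eef_pos: [0.4838, 0.3366, 0.1807]
orientation: [0.003, 0.172, 0.985, 0.003]
ft_force: [1.4, 0.8, 0.3]
width: 0.0513
gripper_force: 0.0
```

Call:
{"fn": "move_arm", "kwargs": {
  "claw": [0,0,0,0,0,0,0,0],
  "travel": [
    [0,0,0],
    [0,0,0.02],
    [0,0,0.02],
    [0,0,0.005],
    [0,0,0.002],
    [0,0,0.001],
    [0,0,0.001],
    [0,0,0]
  ],
  "spin": [0,0,0,0,0,0,0,0]
}}

```text
time_s: 27.35
eef_pos: [0.482, 0.335, 0.1269]
orientation: [0.0, 0.173, 0.985, 0.0]
ft_force: [-0.3, -1.4, -0.1]
width: 0.0001
gripper_force: 0.0
```

Not touching yet; the handle top should be at 0.125. A little lower.

Call:
{"fn": "move_arm", "kwargs": {
  "claw": [0,0,0,0],
  "travel": [
    [0,0,0.001],
    [0,0,0.001],
    [0,0,0.001],
    [0,0,0]
  ],
  "spin": [0,0,0,0]
}}

```text
time_s: 27.75
eef_pos: [0.482, 0.3349, 0.125]
orientation: [0.001, 0.173, 0.985, 0.001]
ft_force: [-2.0, -1.7, 8.4]
width: -0.0001
gripper_force: 4.4
```

Call:
{"fn": "move_arm", "kwargs": {
  "claw": [0,0,0,0,0,0,0,0],
  "travel": [
    [0,0,-0.03],
    [0,0,-0.05],
    [0,0,-0.05],
    [0.05,0,0],
    [0.02,0,0],
    [0,0,0],
    [0,0,0],
    [0,0,0]
  ],
  "spin": [0,0,0,0,0,0,0,0]
}}

```text
time_s: 28.55
eef_pos: [0.4161, 0.3581, 0.2523]
orientation: [-0.0, 0.173, 0.985, -0.001]
ft_force: [-0.5, 0.7, -0.3]
width: 0.0
gripper_force: 0.0
```

Run:
```python
from h import *
a=snap('scene','s5',1);a=snap('side','d5',1)
cv2.imwrite('pics/c5.png',np.vstack([cv2.resize(cv2.imread('pics/s5.png')[150:290,110:400],(621,300)),cv2.resize(cv2.imread('pics/d5.png')[160:310,160:470],(621,300))]))
```

```text
(no output)
```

View pics/c5.png

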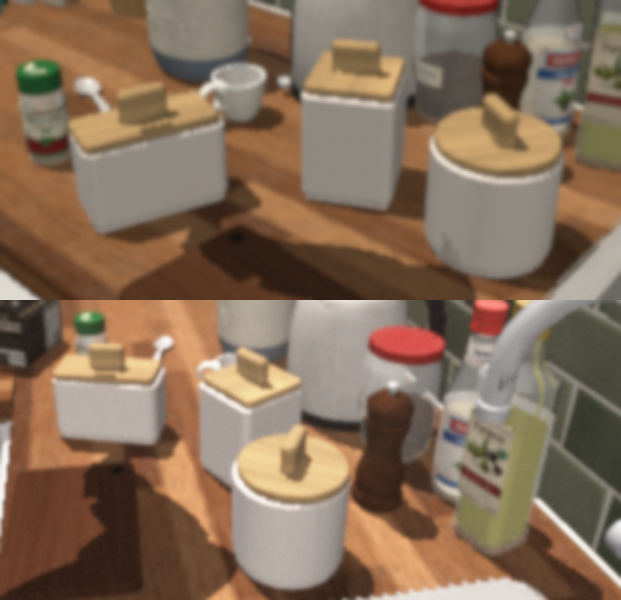

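All three lids sit flush (oblong left, square middle, round right), and the mill, cup and jar are standing. Handing in.

```bash
python3 -c "
from workcell import *
print(sign_off())"
```

```text
the job is handed in; nothing more can be done
None
```

Each lid is on the canister of its shape, the job is handed in (no verdict came back), and pressing each handle showed the lid within 1 mm of flush; canisters, mill, cup and jar stand undisturbed in the last pictures.

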